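Bring the hub to the bench centre and hold its spring quill back

ROBOT

A 6-joint arm with a two-finger parallel gripper is mounted at the origin on the work surface. World frame = base frame: x ahead of the robot, y to its left, z up, the work surface at z = 0. Lengths are in m, angles in rad, forces in N, time in s.
With the tool pointing down it reaches from about 0.35 to 0.775 m from the base axis. Payload 5.5 kg.
Tool frame: the origin (TCP) lies at the very end of the fingers, on their centre line; the grasp point (between the pads) lies 19 mm behind it; z points along the fingers, y is the direction in which the jaws open and shut (so a half turn about z gives the same grasp; the last joint's range is limited). The gripper opens to 85 mm and grips with 20 to 120 N. Pads are 22 mm wide; open, the fingers measure 114 mm over their backs; the gripper's body (76 mm by 85 mm) begins 54 mm behind the grasp point. The pads swing forward as they close: fully open they stand 13 mm farther back than shut.
Start: joints at [-1.379, 0.313, 0.046, 1.304, 0, 1.431], TCP at [0.187, -0.544, 0.231] pointing down, gripper open.
Joint ranges: [-2.76, 2.76], [-0.86, 1.69], [-1.03, 1.26], [-2.2, 2.34], [-1.47, 1.5], [-3.14, 3.14]. Speed limits (rad/s): [2.57, 2.57, 3.14, 3.14, 3.14, 3.14].

INTERFACE

Orientations are given as a unit quaternion [w, x, y, z].
In Python, from workcell import env gives the robot as it stands. The module is installed in compiled form; this text tells all that it offers.
- The arm moves only by the shell command python3 -m pendant 'ROWS' [FORCE]. ROWS is JSON, a list of rows, each an object with "fingers": the finger opening in mm, from 0 to 85.4; "delta_pos": the shift along the tool's x, y, z in mm, a list of three; "angular": the turn, a rotation vector about the tool's x, y, z in rad, a list of three. In form: [{"fingers": fingers, "delta_pos": [x, y, z], "angular": [ax, ay, az]}, ...]. A call has 1 to 12 rows; each row shifts and turns the commanded pose from where the row before left it, along the tool's axes as they then stand; what a row does not reach is not made up. A row lasts 1/10 s, in which the tool goes at most 50 mm and 8.59 degrees, less where a joint would pass 70% of its speed; a pose out of reach is approached as far as the arm can. A call is refused whole if a number of a shift passes 50 or a number of a turn 0.15, either way. A call with a gripper value outside its range is refused whole. The fingers move at their own pace and stop on an object; FORCE is the grip in N (left out, the last holds). Time passes only in rows, so rows that do not move let the fingers close. It gives the time, the measured TCP pose, the force and the opening at its end, in the units of the state.
- env.get_state(): the state, without advancing time (a new reading comes with each control period).
- env.read_camera(name): name is "scene" or "top" or "wrist"; returns the picture (384x512x3 uint8, blue, green, red); there is no depth.
- env.camera_params(name): a dict with "fx", "fy", "cx", "cy" (pixels), "view" (4x4, takes a point from world to camera coordinates). Camera axes: x right, y up, looking along -z (the intrinsics and any distortion apply to the point x, -y, -z); pixel columns grow to the right and rows downward; lengths in m; the calibration is good to about 2 mm. A picture is of the moment at which its call begins: read the wrist's pose just before it. camera_params takes no time and is no camera call; for the wrist camera it gives the pose at the moment of the call.
- env.hand_in(): hands the job in, once; it reports no verdict.
The state is a dict: "clock": time; "joint_pos": joint angles; "qvel": joint speeds; "tau": joint torques, N m; "tcp_pos": TCP position; "orientation": TCP orientation; "wrist_force": force on the tool from outside, world axes, zero at the start; "ft_torque": the same for the moment, N m; "finger_gap": finger opening in m.
Only numpy, scipy, OpenCV 4.12 (cv2) and the standard library are available. Lean on these libraries where they do the work, as an engineer would, in place of code of your own. Each camera call takes 0.05 s, during which the arm holds its last target. There are 200 camera calls.

TASK

Slide the flanged steel hub over the bench from the blue ring to the yellow ring, without lifting or tipping it, until its whole flange lies inside the yellow ring, and let go of it there. Then pull the red T-handle of the bench centre's spring-loaded quill back until the orange pointer stands over the green band, and finish while still holding it there with the gripper, so that a workmate can set the hub between the centres. Leave the other tools and parts where they are.

Things in the scene. Friction and masses are not known exactly. Their poses are not given: they have to be found in the camera images.
- hub_mid (a point): loose bright steel hub (0.4 to 0.8 kg): a round flange 90 mm in diameter, 14 mm thick, flat on the bench, with an upright round boss 40 mm in diameter on its middle, 60 mm high in all. This point is on its axis, 30 mm above its underside; z up. Starts in the blue ring. Grip the boss from above; it slides when dragged or pushed
- yellow_ring: yellow ring painted on the bench, where the hub goes: inner diameter 114 mm, outer 134 mm, flat (1 mm). Origin: its centre, at bench height (z = 0). It lies 170 to 200 mm to the left (+y side) of the bench centre's axis
- blue_ring: blue ring of the same size painted on the bench, where the hub starts; origin at its centre
- grey_ring: grey ring of the same size painted on the bench, where the ball bearing stands; not used; origin at its centre
- bench_centre: blue bench centre, fixed. Own frame, mm: x along the quill away from the robot (within 0.2 rad of world x), z up, origin on its axis at bench height. Bed x -180..270, y -50..50, 35 high; tailstock x 0..60, 120 high, through which the quill slides; headstock x 200..260, 121 high; black scale ledge x -165..-35, y 51..85, 50 high. The quill pulls out along -x
- quill (a joint): how far the spring quill is pulled out, m: 0 = home, grows as the T-handle is pulled along the bench centre's -x (towards the robot), end stop 0.085. The spring pulls it home with 5 N at 0 plus 1.1 N per 10 mm (about 10 N at 45 mm). The pointer stands over the band's middle at a value between 0.030 and 0.060
- handle (a point): centre of the red T-handle's bar on the quill's near end, 140 mm above the bench: 16 mm along the quill, 70 mm across it, 22 mm high. It stands on a 12 mm post above a dark collar (top at 105 mm); 52 mm clear to the tailstock when home. Best pinched from above across its 16 mm
- pointer (a point): tip of the orange pointer, 4 mm wide, that moves with the quill over the black scale ledge; this point is 55 mm above the bench, 76 mm from the quill's axis on the bench centre's +y side, and at the handle's place along the quill
- band_mid (a point): middle of the green band on the black scale ledge: 14 mm long along the quill, 34 mm across; axes as the bench centre's. The pointer stands over the band when the two points agree within 7 mm along the bench centre's x
- bearing_mid (a point): loose ball bearing, 62 mm in diameter, 18 mm high, in the grey ring; centre. Leave alone
- gear_mid (a point): loose dark gear, about 76 mm in diameter, 32 mm high; centre. Leave alone
- screwdriver: loose screwdriver with a red handle, lying at the left; origin at about its middle, x along it. Leave alone
- wrench: loose steel wrench lying at the back of the bench; origin at about its middle, x along it. Leave alone
- hammer: loose hammer lying at the right; origin at about its middle, x along it. Leave alone
- bottle_mid (a point): yellow bottle, 60 mm in diameter, 150 mm high, standing at the right; centre. Leave alone
There are look-alikes about, which are no part of the job. There is more than one size of the part that bears hub_mid; the job needs the smallest.

How it is judged:
On the way, in this order (a step that is already met when the one before it is completed fails the run):
1. the hub lies flat with its whole flange inside the yellow ring, let go (horizontal distance between hub_mid and yellow_ring below 0.012 m and height (world z) of hub_mid below 0.034 m and angle between hub_mid's own z axis and vertical below 0.1 rad and contact force between the fingers and hub below 0.1 N), for 0.2 s.
2. the quill is held by the gripper with the pointer over the green band (x of pointer in the frame of band_mid between -0.007 and 0.007 m and contact force between the fingers and quill above 3 N), for 0.3 s.
At the end, for the whole second after the job is handed in: hub flat, at rest, untouched, its axis within 12 mm of the yellow ring's centre; pointer still, within 7 mm of the green band's middle along the quill, fingers bearing on the quill or its handle with over 3 N; other loose things within 30 mm of their starts (all of step 1 and all of step 2 and linear speed of hub below 0.02 m/s and velocity of joint quill between -0.01 and 0.01 m/s and distance of each of bearing_mid, gear_mid, screwdriver, wrench, hammer, bottle_mid from where it was at the start of the episode below 0.03 m); the arm keeps its last pose, push and grip.
It fails at once if the hub is lifted more than 8 mm off the bench or tipped more than 0.25 rad (height (world z) of hub_mid above 0.038 m or angle between hub_mid's own z axis and vertical above 0.25 rad).
It fails at once if another tool or part is pushed more than 30 mm away (distance of any of bearing_mid, gear_mid, screwdriver, wrench, hammer, bottle_mid from where it was at the start of the episode above 0.03 m).
It also fails if it takes over 61 s, if anything falls off the work surface, if the arm or the gripper's body presses on something with over 40 N, if the wrist force passes 120 N, or if a joint passes its speed limit or range.

## Working session

There is one attempt and no reset: what is moved stays moved. The work goes in short steps, Python scripts to look and compute and a shell command to move; the robot and the scene stay as the last step left them, time stands still between calls to the robot, and variables do not carry over. Pictures are saved under pics/ and viewed, about 8 in all and at most 12, crops included, and the job is handed in when it is done.

```bash
mkdir -p pics; cat > h.py <<'E'
import numpy as np, cv2
from workcell import env
from scipy.spatial.transform import Rotation as R
def ray(name,u,v,z,P=None):
    p=P or env.camera_params(name); V=np.array(p["view"])
    k=p.get("dist",p.get("distortion"))
    K=np.array([[p["fx"],0,p["cx"]],[0,p["fy"],p["cy"]],[0,0,1.]])
    n=cv2.undistortPoints(np.array([[[u,v]]],float),K,None if k is None else np.array(k,float))[0,0]
    d=V[:3,:3].T@np.array([n[0],-n[1],-1]); c=-V[:3,:3].T@V[:3,3]
    return c+d*(z-c[2])/d[2]
def proj(name,X,P=None):
    p=P or env.camera_params(name); q=np.array(p["view"])@np.append(X,1)
    return p["cx"]+p["fx"]*q[0]/-q[2], p["cy"]-p["fy"]*q[1]/-q[2]
E
python3 - <<'E'
from h import *
s=env.get_state(); print(s)
for n in("scene","top"):
    p=env.camera_params(n); print(n,p)
    cv2.imwrite(f"pics/{n}0.png",env.read_camera(n))
E
```

```text
{'clock': 0.0, 'joint_pos': array([-1.37862542e+00,  3.14028658e-01,  4.49904658e-02,  1.30359850e+00,
       -1.71643677e-05,  1.43118464e+00]), 'qvel': array([-0.00192297, -0.00082735,  0.00059538,  0.00083534, -0.00128348,
       -0.00169072]), 'tau': array([ 9.03631480e-04, -4.80626893e+01,  2.98533601e+01,  1.92861131e-02,
       -3.15232614e-05,  2.55596836e-05]), 'tcp_pos': array([ 0.18717625, -0.54314726,  0.23039749]), 'orientation': array([-9.19641505e-04,  9.86271147e-01,  1.65131394e-01, -3.27585291e-05]), 'wrist_force': array([ 0.83475651, -0.04871642,  1.04494093]), 'ft_torque': array([ 0.01117458,  0.09525699, -0.00374098]), 'finger_gap': 0.0852547034513364}
scene {'fx': 456.65050699296495, 'fy': 456.65050699296495, 'cx': 259.821048526359, 'cy': 185.58965626814845, 'view': array([[-0.5079603 ,  0.86114233, -0.02025387,  0.34703454],
       [-0.58063798, -0.3249421 ,  0.74650664,  0.22497941],
       [ 0.63626713,  0.39095591,  0.66506963, -1.95692268],
       [ 0.        ,  0.        ,  0.        ,  1.        ]])}
top {'fx': 399.7887298657853, 'fy': 399.7887298657853, 'cx': 261.3239262106086, 'cy': 187.94347501650986, 'view': array([[ 0.02183358, -0.99966656,  0.01378614, -0.0580955 ],
       [ 0.98692518,  0.02375381,  0.1594191 , -0.54633632],
       [-0.15969341,  0.0101252 ,  0.98711473, -1.16309701],
       [ 0.        ,  0.        ,  0.        ,  1.        ]])}
```

View pics/top0.png

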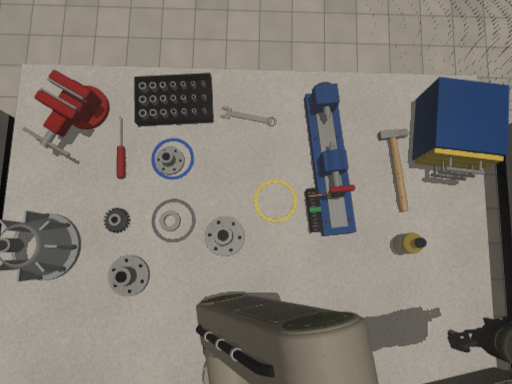

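View pics/scene0.png

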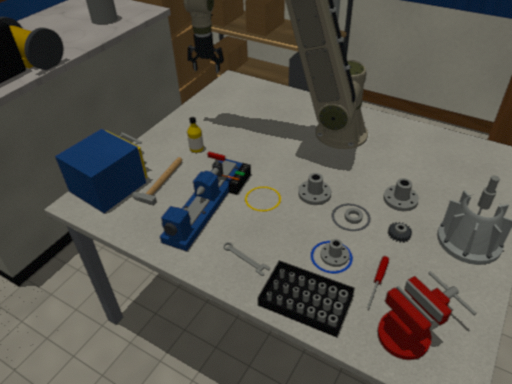

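The top view shows the small hub in the blue ring (172,158), the yellow ring (275,200), the bench centre around x≈330, the T-handle at (342,189) and the green band at (315,209). The path from blue to yellow is clear of the larger hub at (224,236).

```bash
cat > m.py <<'E'
from h import *
def comps(im,lo,hi,mn=15):
    m=cv2.inRange(cv2.cvtColor(im,cv2.COLOR_BGR2HSV),lo,hi)
    n,l,st,c=cv2.connectedComponentsWithStats(m)
    return [(np.round(c[i],1),st[i],l==i) for i in range(1,n) if st[i][4]>=mn]
E
python3 - <<'E'
from m import *
def ringfit(name,mask,z=0.001):
    ys,xs=np.nonzero(mask); e=[ray(name,u,v,z) for u,v in zip(xs,ys)]
    P=np.array(e)[:,:2]; A=np.c_[2*P,np.ones(len(P))]; s=np.linalg.lstsq(A,(P**2).sum(1),rcond=None)[0]
    return s[:2],np.sqrt(s[2]+s[0]**2+s[1]**2)
for n in("top","scene"):
    im=cv2.imread(f"pics/{n}0.png")
    for col,lo,hi in(("yellow",(22,120,120),(35,255,255)),("blue",(105,120,80),(125,255,255)),("green",(50,120,60),(80,255,255)),("red",(0,150,80),(6,255,255)),("orange",(8,170,120),(18,255,255))):
        for c,st,m in comps(im,lo,hi,6):
            z=dict(green=.05,red=.14,orange=.055).get(col,.001)
            print(n,col,c,st,ray(n,*c,z)[:2].round(4), *(ringfit(n,m) if col in("yellow","blue") and st[4]>60 else ()))
    
im=cv2.imread("pics/top0.png")
a=cv2.resize(im[130:190,140:205],None,fx=6,fy=6,interpolation=2);b=cv2.resize(im[150:245,290:370],None,fx=5,fy=5,interpolation=2)
H=max(len(a),len(b)); cv2.imwrite("pics/c1.png",np.hstack([cv2.copyMakeBorder(x,0,H-len(x),0,0,0) for x in(a,b)]))
E
```

```text
top yellow [468.9 154.1] [435 148  69  13 370] [ 0.68  -0.707] [ 0.68309361 -0.7071408 ] 0.06355449784007632
top yellow [274.9 200.7] [254 180  43  42 330] [ 0.5153 -0.0891] [ 0.51673417 -0.08922454] 0.06220498942829124
top yellow [410.6 242.7] [404 233  18  20 169] [ 0.3949 -0.509 ] [ 0.39502251 -0.51686726] 0.023441412333786372Traceback (most recent call last):
  File "<stdin>", line 11, in <module>
  File "<stdin>", line 3, in ringfit
  File "h.py", line 5, in ray
    p=P or env.camera_params(name); V=np.array(p["view"])
           ~~~~~~~~~~~~~~~~~^^^^^^
ValueError: time passes only in moves, steps and waits
```

```bash
cat >> m.py <<'E'
def ringfit(name,mask,P,z=0.001):
    ys,xs=np.nonzero(mask); Q=np.array([ray(name,u,v,z,P) for u,v in zip(xs,ys)])[:,:2]
    s=np.linalg.lstsq(np.c_[2*Q,np.ones(len(Q))],(Q**2).sum(1),rcond=None)[0]
    return s[:2].round(4),np.sqrt(s[2]+s[0]**2+s[1]**2).round(4)
E
python3 - <<'E'
from m import *
for n in("top","scene"):
    im=cv2.imread(f"pics/{n}0.png"); P=env.camera_params(n)
    for col,lo,hi in(("yellow",(22,120,120),(35,255,255)),("blue",(105,120,80),(125,255,255)),("green",(50,120,60),(80,255,255)),("red",(0,150,80),(6,255,255)),("orange",(8,170,120),(18,255,255))):
        for c,st,m in comps(im,lo,hi,6):
            z=dict(green=.05,red=.151,orange=.055).get(col,.001)
            ring=col in("yellow","blue") and 60<st[4]<1000
            print(n,col,c,st,ray(n,*c,z,P)[:2].round(4), *(ringfit(n,m,P) if ring else ()))
im=cv2.imread("pics/top0.png")
a=cv2.resize(im[130:190,140:205],None,fx=6,fy=6,interpolation=2);b=cv2.resize(im[150:245,290:370],None,fx=5,fy=5,interpolation=2)
H=max(len(a),len(b)); cv2.imwrite("pics/c1.png",np.hstack([cv2.copyMakeBorder(x,0,H-len(x),0,0,0) for x in(a,b)]))
E
```

```text
top yellow [468.9 154.1] [435 148  69  13 370] [ 0.68  -0.707] [ 0.6831 -0.7071] 0.0636
top yellow [274.9 200.7] [254 180  43  42 330] [ 0.5153 -0.0891] [ 0.5167 -0.0892] 0.0622
top yellow [410.6 242.7] [404 233  18  20 169] [ 0.3949 -0.509 ] [ 0.395  -0.5169] 0.0234
top blue [472.4 115.9] [ 436   78   73   77 4868] [ 0.808  -0.7262]
top blue [326.5  93.4] [316  84  23  19 360] [ 0.8719 -0.2517] [ 0.872  -0.2518] 0.0262
top blue [307.8  95.5] [306  94   5   5  10] [ 0.863  -0.1906]
top blue [315.6 150. ] [307 101  19  93 438] [ 0.681  -0.2161] [ 0.6748 -0.2003] 0.0844
top blue [336.4 121.7] [333 108   8  27 133] [ 0.7766 -0.2833] [ 0.7783 -0.2916] 0.0257
top blue [335.5 157.3] [323 136  24  35 486] [ 0.6588 -0.2795] [ 0.6652 -0.2789] 0.0329
top blue [171.7 158.4] [152 139  41  40 264] [0.6422 0.239 ] [0.6426 0.2374] 0.0621
top blue [344.4 178.3] [341 171   7  14  70] [ 0.5916 -0.307 ] [ 0.5923 -0.3084] 0.0126
top blue [348.2 204.7] [344 192   9  26 140] [ 0.5081 -0.318 ] [ 0.5087 -0.3213] 0.0228
top blue [333.2 221.4] [320 199  35  36 361] [ 0.455  -0.2707] [ 0.4734 -0.2842] 0.051
to
[... 1212 characters left out ...]
] [ 0.7391 -0.3158] [ 0.7391 -0.3157] 0.0272
scene blue [164.2 236. ] [161 233   8   6  26] [ 0.8378 -0.2816]
scene blue [183.9 242. ] [180 239   9   6  27] [ 0.8264 -0.2073]
scene blue [329.5 259.8] [311 241  42  32 180] [0.6579 0.2409] [0.6417 0.2391] 0.0622
scene green [239.3 172.6] [235 171   9   4  26] [ 0.4835 -0.2052]
scene red [216.  154.8] [208 152  17   6  46] [ 0.5401 -0.2608]
scene red [381.6 268.7] [375 257  14  25 166] [0.7346 0.4139]
scene red [433.  295.9] [409 277  42  39 497] [0.7532 0.5557]
scene red [409.1 308.4] [388 288  43  42 519] [0.8191 0.5143]
scene red [393.9 335.5] [378 311  37  46 554] [0.9095 0.5054]
scene red [425.7 343.2] [420 338  11  14  84] [0.892  0.5755]
```

View pics/c1.png

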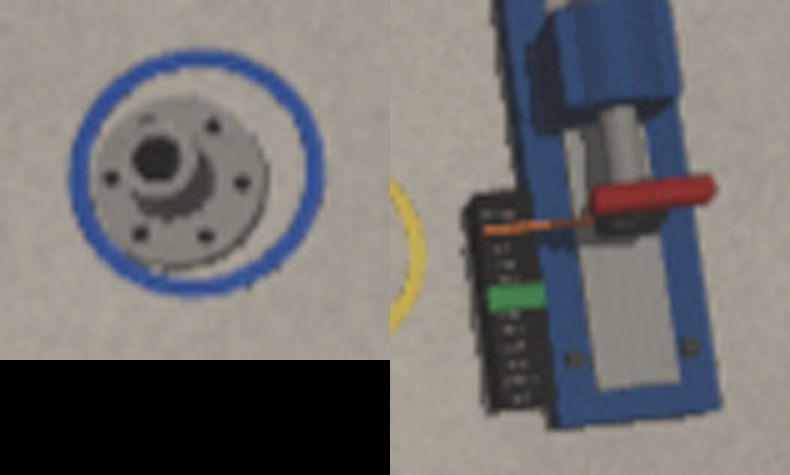

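```bash
python3 - <<'E'
from m import *
P=env.camera_params("top"); r=lambda u,v,z:ray("top",u,v,z,P)[:2].round(4)
print("boss",r(165.8,156.3,.06),"flange",r(169.7,160.3,.014))
print("bar ends",r(330.4,190.4,.151),r(354.8,187.2,.151),"ptr",r(309.2,196.2,.055),"band",r(315.2,209.4,.05))
print("bed near corners",r(290+(550-390)/5,150+427/5,.035),r(290+(720-390)/5,150+408/5,.035))
im=cv2.imread("pics/top0.png")
s=env.get_state(); M=R.from_quat(s["orientation"],scalar_first=True).as_matrix(); print(M.round(3))
d=M.T@(np.array([.632,.252,.231])-s["tcp_pos"]);print(d*1000)
E
```

```text
boss [0.6345 0.244 ] flange [0.6329 0.242 ]
bar ends [ 0.528  -0.2348] [ 0.5385 -0.3023] ptr [ 0.5242 -0.189 ] band [ 0.4856 -0.2077]
bed near corners [ 0.4096 -0.2303] [ 0.4232 -0.3325]
[[ 0.945  0.326 -0.   ]
 [ 0.326 -0.945  0.002]
 [ 0.    -0.002 -1.   ]]
[ 6.79554672e+02 -6.06926455e+02  6.63473759e-01]
```

```bash
python3 -m pendant '[{"fingers":85,"delta_pos":[34,-30,0],"angular":[0,0,0]},{"fingers":85,"delta_pos":[34,-30,0],"angular":[0,0,0]},{"fingers":85,"delta_pos":[34,-30,0],"angular":[0,0,0]},{"fingers":85,"delta_pos":[34,-30,0],"angular":[0,0,0]},{"fingers":85,"delta_pos":[34,-30,0],"angular":[0,0,0]},{"fingers":85,"delta_pos":[34,-30,0],"angular":[0,0,0]},{"fingers":85,"delta_pos":[34,-30,0],"angular":[0,0,0]},{"fingers":85,"delta_pos":[34,-30,0],"angular":[0,0,0]},{"fingers":85,"delta_pos":[34,-30,0],"angular":[0,0,0]},{"fingers":85,"delta_pos":[34,-30,0],"angular":[0,0,0]}]'
python3 -m pendant '[{"fingers":85,"delta_pos":[34,-30,0],"angular":[0,0,0]},{"fingers":85,"delta_pos":[34,-30,0],"angular":[0,0,0]},{"fingers":85,"delta_pos":[34,-30,0],"angular":[0,0,0]},{"fingers":85,"delta_pos":[34,-30,0],"angular":[0,0,0]},{"fingers":85,"delta_pos":[34,-30,0],"angular":[0,0,0]},{"fingers":85,"delta_pos":[34,-30,0],"angular":[0,0,0]},{"fingers":85,"delta_pos":[34,-30,0],"angular":[0,0,0]},{"fingers":85,"delta_pos":[34,-30,0],"angular":[0,0,0]},{"fingers":85,"delta_pos":[34,-30,0],"angular":[0,0,0]},{"fingers":85,"delta_pos":[34,-30,0],"angular":[0,0,0]},{"fingers":85,"delta_pos":[0,0,0],"angular":[0,0,0]}]'
python3 - <<'E'
from m import *
s=env.get_state(); P=env.camera_params("wrist"); im=env.read_camera("wrist"); cv2.imwrite("pics/w1.png",im)
print(s["tcp_pos"],s["joint_pos"].round(3),s["clock"]);np.save("w1.npy",P["view"]);print(P)
for n,X in(("boss",(.634,.243,.06)),("fl",(.634,.243,.014))): print(n,proj("wrist",X,P))
E
```

```text
clock: 1.1
tcp_pos: [0.4114, -0.1475, 0.2311]
orientation: [0.0, 0.986, 0.165, -0.0]
wrist_force: [0.3, -0.4, 0.2]
finger_gap: 0.085
clock: 2.2
tcp_pos: [0.636, 0.2498, 0.2279]
orientation: [-0.0, 0.986, 0.168, -0.001]
wrist_force: [0.5, 0.6, 0.0]
finger_gap: 0.0852
[0.63596328 0.24976123 0.22790247] [2.560e-01 5.390e-01 3.810e-01 1.415e+00 1.000e-03 3.061e+00] 2.2
{'fx': 280.4738994578163, 'fy': 280.4738994578163, 'cx': 249.4078102361187, 'cy': 188.6020255770444, 'view': array([[ 0.33074264, -0.94371782, -0.00244706,  0.02504181],
       [ 0.90313122,  0.31726851, -0.28930037, -0.61748799],
       [ 0.27379429,  0.09347395,  0.95723524, -0.57387824],
       [ 0.        ,  0.        ,  0.        ,  1.        ]])}
boss (np.float64(254.01811410013786), np.float64(175.6049203535615))
fl (np.float64(253.5473729691998), np.float64(166.92728725747992))
```

View pics/w1.png

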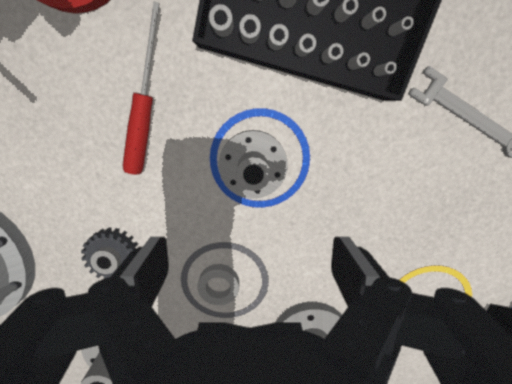

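The wrist view shows the boss bore at (254,174), against (254,175.6) predicted, so the hub is at (0.634, 0.243). Nothing stands in the way. I'll descend while turning the tool 79° to suit the handle later.

```bash
python3 -m pendant '[{"fingers":85,"delta_pos":[-4,6,0],"angular":[0,0,-0.138]},{"fingers":85,"delta_pos":[0,0,10],"angular":[0,0,-0.138]},{"fingers":85,"delta_pos":[0,0,20],"angular":[0,0,-0.138]},{"fingers":85,"delta_pos":[0,0,20],"angular":[0,0,-0.138]},{"fingers":85,"delta_pos":[0,0,20],"angular":[0,0,-0.138]},{"fingers":85,"delta_pos":[0,0,20],"angular":[0,0,-0.138]},{"fingers":85,"delta_pos":[0,0,10],"angular":[0,0,-0.138]},{"fingers":85,"delta_pos":[0,0,10],"angular":[0,0,-0.138]},{"fingers":85,"delta_pos":[0,0,10],"angular":[0,0,-0.138]},{"fingers":85,"delta_pos":[0,0,10],"angular":[0,0,-0.138]},{"fingers":85,"delta_pos":[0,0,0],"angular":[0,0,0]},{"fingers":85,"delta_pos":[0,0,0],"angular":[0,0,0]}]'
python3 - <<'E'
from m import *
s=env.get_state(); M=R.from_quat(s["orientation"],scalar_first=True).as_matrix(); print(M.round(3),s["tcp_pos"],s["joint_pos"].round(3))
print(M.T@(np.array([.634,.243,.021])-s["tcp_pos"])*1000)
P=env.camera_params("wrist"); im=env.read_camera("wrist"); cv2.imwrite("pics/w2.png",im)
for n,X in(("boss",(.634,.243,.06)),("fl",(.634,.243,.014))): print(n,proj("wrist",X,P))
E
```

```text
clock: 3.45
tcp_pos: [0.6324, 0.2371, 0.1016]
orientation: [-0.0, 0.657, 0.754, -0.0]
wrist_force: [0.1, -0.2, -0.1]
finger_gap: 0.085
[[-0.136  0.991 -0.001]
 [ 0.991  0.136 -0.   ]
 [-0.    -0.001 -1.   ]] [0.63243523 0.23710987 0.10157059] [ 0.24   0.566  0.115  1.12  -0.     1.674]
[ 5.64642537  2.40253258 80.56741302]
boss (np.float64(251.33575042811452), np.float64(204.48668055139512))
fl (np.float64(251.02997538465667), np.float64(186.16062738731023))
```

View pics/w2.png

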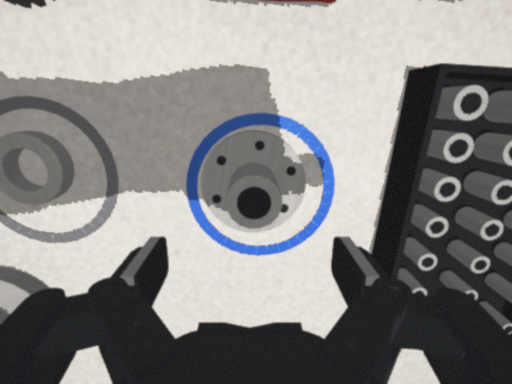

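The bore is at (254,203), within 3 px of the prediction and centred between the fingers. I'll lower and grip.

```bash
python3 -m pendant '[{"fingers":85,"delta_pos":[6,4,10],"angular":[0,0,0]},{"fingers":85,"delta_pos":[0,0,20],"angular":[0,0,0]},{"fingers":85,"delta_pos":[0,0,20],"angular":[0,0,0]},{"fingers":85,"delta_pos":[0,0,15],"angular":[0,0,0]},{"fingers":85,"delta_pos":[0,0,10],"angular":[0,0,0]},{"fingers":85,"delta_pos":[0,0,5],"angular":[0,0,0]},{"fingers":85,"delta_pos":[0,0,0],"angular":[0,0,0]}]'
python3 -m pendant '[{"fingers":60,"delta_pos":[0,0,0],"angular":[0,0,0]},{"fingers":45,"delta_pos":[0,0,0],"angular":[0,0,0]},{"fingers":36,"delta_pos":[0,0,0],"angular":[0,0,0]},{"fingers":36,"delta_pos":[0,0,0],"angular":[0,0,0]},{"fingers":36,"delta_pos":[0,0,0],"angular":[0,0,0]}]' 20
python3 - <<'E'
from m import *
s=env.get_state(); M=R.from_quat(s["orientation"],scalar_first=True).as_matrix(); print(M.round(3))
print(M.T@(np.array([.516,-.088,s["tcp_pos"][2]])-s["tcp_pos"])*1000)
E
```

```text
clock: 4.2
tcp_pos: [0.6358, 0.2447, 0.0206]
orientation: [-0.0, 0.656, 0.755, -0.0]
wrist_force: [-0.6, -0.4, 0.2]
finger_gap: 0.0849
clock: 4.7
tcp_pos: [0.6358, 0.2446, 0.0222]
orientation: [0.0, 0.656, 0.755, 0.0]
wrist_force: [-3.6, -0.9, 5.7]
finger_gap: 0.0395
[[-0.141  0.99   0.   ]
 [ 0.99   0.141  0.   ]
 [ 0.     0.    -1.   ]]
[-3.12489334e+02 -1.65395654e+02 -2.01451056e-02]
```

```bash
python3 -m pendant '[{"fingers":36,"delta_pos":[-6,-3,0],"angular":[0,0,0]},{"fingers":36,"delta_pos":[-10,-6,0],"angular":[0,0,0]},{"fingers":36,"delta_pos":[-10,-6,0],"angular":[0,0,0]}]'
python3 -m pendant '[{"fingers":36,"delta_pos":[-15,-8,0],"angular":[0,0,0]},{"fingers":36,"delta_pos":[-20,-10,0],"angular":[0,0,0]},{"fingers":36,"delta_pos":[-20,-10,0],"angular":[0,0,0]},{"fingers":36,"delta_pos":[-20,-10,0],"angular":[0,0,0]},{"fingers":36,"delta_pos":[-20,-10,0],"angular":[0,0,0]},{"fingers":36,"delta_pos":[-20,-11,0],"angular":[0,0,0]},{"fingers":36,"delta_pos":[-20,-11,0],"angular":[0,0,0]},{"fingers":36,"delta_pos":[-20,-11,0],"angular":[0,0,0]}]'
python3 - <<'E'
from m import *
s=env.get_state(); M=R.from_quat(s["orientation"],scalar_first=True).as_matrix(); print(M[2].round(3),s["tcp_pos"])
print(M.T@(np.array([.516,-.088,s["tcp_pos"][2]])-s["tcp_pos"])*1000)
E
```

```text
clock: 5.0
tcp_pos: [0.6268, 0.2181, 0.0224]
orientation: [0.001, 0.655, 0.755, 0.003]
wrist_force: [2.1, 4.7, 2.3]
finger_gap: 0.0394
clock: 5.8
tcp_pos: [0.5681, 0.0521, 0.0223]
orientation: [0.001, 0.655, 0.755, 0.002]
wrist_force: [3.0, 5.2, 3.0]
finger_gap: 0.0397
[ 0.002  0.005 -1.   ] [0.56813878 0.05211789 0.02232828]
[-131.35194523  -71.39916437   -0.54867777]
```

```bash
python3 -m pendant '[{"fingers":36,"delta_pos":[-20,-11,0],"angular":[0,0,0]},{"fingers":36,"delta_pos":[-20,-11,0],"angular":[0,0,0]},{"fingers":36,"delta_pos":[-20,-11,0],"angular":[0,0,0]},{"fingers":36,"delta_pos":[-20,-11,0],"angular":[0,0,0]},{"fingers":36,"delta_pos":[-20,-11,0],"angular":[0,0,0]},{"fingers":36,"delta_pos":[-15,-8,0],"angular":[0,0,0]},{"fingers":36,"delta_pos":[-10,-5,0],"angular":[0,0,0]},{"fingers":36,"delta_pos":[-6,-3,0],"angular":[0,0,0]},{"fingers":36,"delta_pos":[0,0,0],"angular":[0,0,0]},{"fingers":36,"delta_pos":[0,0,0],"angular":[0,0,0]}]'
python3 - <<'E'
from m import *
a=env.read_camera("top");b=env.read_camera("wrist"); cv2.imwrite("pics/t2.png",a); P=env.camera_params("wrist")
print(env.get_state()["tcp_pos"],"ring",proj("wrist",(.516,-.0885,0),P),"flange if at ring",proj("wrist",(.516,-.0885,.014),P),"boss",proj("wrist",(.516,-.0885,.06),P))
c=cv2.resize(a[170:230,230:370],(392,168),interpolation=2)
cv2.imwrite("pics/w3.png",np.vstack([b,cv2.copyMakeBorder(c,0,0,0,120,0)]))
E
```

```text
clock: 6.8
tcp_pos: [0.5157, -0.0886, 0.0221]
orientation: [0.002, 0.656, 0.755, -0.0]
wrist_force: [0.8, -0.9, 5.7]
finger_gap: 0.0395
[ 0.5156932  -0.08866956  0.02215346] ring (np.float64(248.20254030853877), np.float64(222.93401465260732)) flange if at ring (np.float64(248.14042886083024), np.float64(232.56894877979443)) boss (np.float64(247.8398353036272), np.float64(279.1980200630908))
```

View pics/w3.png

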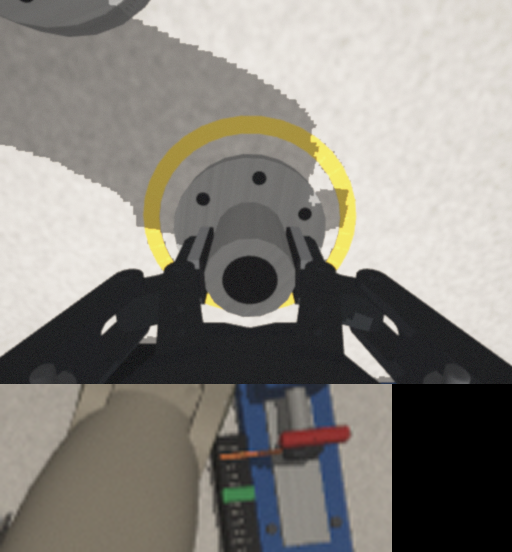

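The hub's bore is at (250,279) against (248,279) predicted for the ring centre, and the whole flange lies inside the yellow ring. I'll release it and go up.

```bash
python3 -m pendant '[{"fingers":50,"delta_pos":[0,0,0],"angular":[0,0,0]},{"fingers":65,"delta_pos":[0,0,0],"angular":[0,0,0]},{"fingers":85,"delta_pos":[0,0,0],"angular":[0,0,0]},{"fingers":85,"delta_pos":[0,0,0],"angular":[0,0,0]},{"fingers":85,"delta_pos":[0,0,0],"angular":[0,0,0]},{"fingers":85,"delta_pos":[0,0,-20],"angular":[0,0,0]},{"fingers":85,"delta_pos":[0,0,-40],"angular":[0,0,0]},{"fingers":85,"delta_pos":[0,0,-45],"angular":[0,0,0]},{"fingers":85,"delta_pos":[0,0,-45],"angular":[0,0,0]},{"fingers":85,"delta_pos":[0,0,-45],"angular":[0,0,0]},{"fingers":85,"delta_pos":[0,0,-15],"angular":[0,0,0]},{"fingers":85,"delta_pos":[0,0,0],"angular":[0,0,0]}]'
python3 - <<'E'
from m import *
s=env.get_state(); M=R.from_quat(s["orientation"],scalar_first=True).as_matrix(); print(M.round(3),s["tcp_pos"])
P=env.camera_params("wrist"); b=env.read_camera("wrist"); cv2.imwrite("pics/w4.png",b)
print("hub boss pred",proj("wrist",(.516,-.0885,.06),P))
for col,lo,hi,z in(("yellow",(22,100,100),(35,255,255),.001),("green",(50,120,60),(80,255,255),.05),("red",(0,150,80),(6,255,255),.151),("orange",(8,150,100),(18,255,255),.055)):
    for c,st,m in comps(b,lo,hi,15): print(col,c,st,ray("wrist",*c,z,P)[:2].round(4), ringfit("wrist",m,P) if col=="yellow" else "")
print(M.T@(np.array([.533,-.2686,s["tcp_pos"][2]])-s["tcp_pos"])*1000)
E
```

```text
clock: 8.1
tcp_pos: [0.5163, -0.0883, 0.2345]
orientation: [0.003, 0.656, 0.755, 0.001]
wrist_force: [0.2, 0.9, 0.1]
finger_gap: 0.0849
[[-0.141  0.99   0.006]
 [ 0.99   0.141 -0.002]
 [-0.003  0.005 -1.   ]] [ 0.5162599  -0.08830145  0.23446039]
hub boss pred (np.float64(247.4394406081239), np.float64(169.69487232032225))
yellow [247.9 156. ] [ 199  109   99   98 1995] [ 0.5158 -0.0831] (array([ 0.5166, -0.0886]), np.float64(0.0622))
green [212.7 251.5] [207 240  12  24 275] [ 0.4866 -0.2055] 
red [243.4 322.5] [238 320  12   6  50] [ 0.5307 -0.2208] 
orange [243.7 261.4] [242 243   5  47 144] [ 0.5283 -0.2114] 
[-180.86044702   -8.7786132     0.48362071]
```

View pics/w4.png

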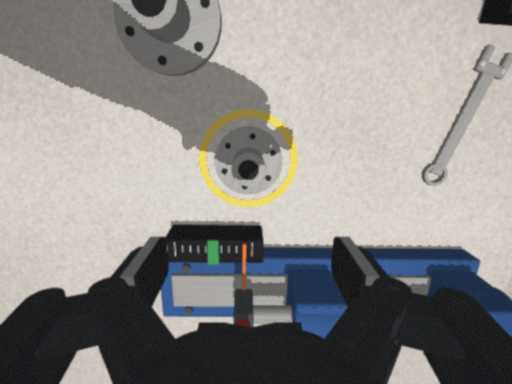

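The hub stands centred in the yellow ring (boss at 248,169). The pointer is at column 244 and the band at 213, so the pull is about 40.5 mm. Next I go over the handle with the fingers at 45 mm.

```bash
python3 -m pendant '[{"fingers":48,"delta_pos":[-36,-1,0],"angular":[0,0,0]},{"fingers":48,"delta_pos":[-36,-1,0],"angular":[0,0,0]},{"fingers":48,"delta_pos":[-36,-1,0],"angular":[0,0,0]},{"fingers":48,"delta_pos":[-36,-1,0],"angular":[0,0,0]},{"fingers":48,"delta_pos":[-37,-2,0],"angular":[0,0,0]},{"fingers":48,"delta_pos":[0,0,40],"angular":[0,0,0]},{"fingers":48,"delta_pos":[0,0,15],"angular":[0,0,0]},{"fingers":48,"delta_pos":[0,0,0],"angular":[0,0,0]}]'
python3 - <<'E'
from m import *
s=env.get_state(); M=R.from_quat(s["orientation"],scalar_first=True).as_matrix(); print(M.round(3),s["tcp_pos"],s["joint_pos"].round(2))
a=env.read_camera("top");b=env.read_camera("wrist"); c=env.read_camera("scene")
P=env.camera_params("wrist"); print("handle top pred",proj("wrist",(.5355,-.2686,.151),P))
cv2.imwrite("pics/w5.png",np.hstack([b[:,:],cv2.resize(c[110:240,150:246],(284,384),interpolation=2)]))
E
```

```text
clock: 8.95
tcp_pos: [0.5311, -0.2664, 0.1708]
orientation: [-0.005, 0.656, 0.755, -0.001]
wrist_force: [-0.2, 0.2, -0.1]
finger_gap: 0.0484
[[-0.14   0.99  -0.008]
 [ 0.99   0.14   0.005]
 [ 0.007 -0.007 -1.   ]] [ 0.53110659 -0.26643416  0.17081774] [-0.6   0.38 -0.01  1.19 -0.    0.83]
handle top pred (np.float64(249.89289401468838), np.float64(223.12741449971736))
```

View pics/w5.png

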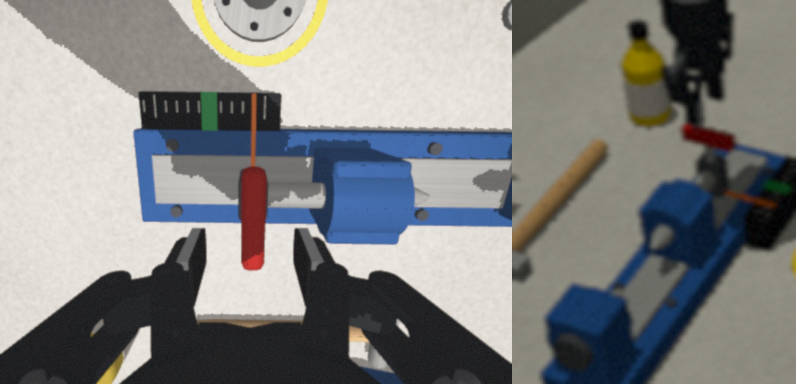

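The handle bar is at column 253, with the finger tips at 195 and 305, so it is well between them. I'll shift 5 mm, lower and pinch.

```bash
python3 -m pendant '[{"fingers":48,"delta_pos":[0,5,15],"angular":[0,0,0]},{"fingers":48,"delta_pos":[0,0,15],"angular":[0,0,0]},{"fingers":48,"delta_pos":[0,0,10],"angular":[0,0,0]},{"fingers":48,"delta_pos":[0,0,6],"angular":[0,0,0]},{"fingers":48,"delta_pos":[0,0,0],"angular":[0,0,0]},{"fingers":30,"delta_pos":[0,0,0],"angular":[0,0,0]},{"fingers":20,"delta_pos":[0,0,0],"angular":[0,0,0]},{"fingers":10,"delta_pos":[0,0,0],"angular":[0,0,0]},{"fingers":10,"delta_pos":[0,0,0],"angular":[0,0,0]},{"fingers":10,"delta_pos":[0,0,0],"angular":[0,0,0]}]' 60
```

```text
clock: 10.1
tcp_pos: [0.5347, -0.268, 0.1317]
orientation: [-0.002, 0.657, 0.754, -0.003]
wrist_force: [-16.0, -1.9, 10.9]
finger_gap: 0.0149
```

The grip sits a bit high (TCP z 0.132, gap 14.9 mm), so I'll open and regrip lower.

```bash
python3 -m pendant '[{"fingers":40,"delta_pos":[0,0,0],"angular":[0,0,0]},{"fingers":40,"delta_pos":[0,0,0],"angular":[0,0,0]},{"fingers":40,"delta_pos":[0,0,0],"angular":[0,0,0]}]'
python3 -m pendant '[{"fingers":30,"delta_pos":[0,0,4],"angular":[0,0,0]},{"fingers":30,"delta_pos":[0,-2,4],"angular":[0,0,0]},{"fingers":30,"delta_pos":[0,0,0],"angular":[0,0,0]}]'
python3 -m pendant '[{"fingers":20,"delta_pos":[0,0,0],"angular":[0,0,0]},{"fingers":10,"delta_pos":[0,0,0],"angular":[0,0,0]},{"fingers":10,"delta_pos":[0,0,0],"angular":[0,0,0]},{"fingers":10,"delta_pos":[0,0,0],"angular":[0,0,0]}]' 60
```

```text
clock: 10.4
tcp_pos: [0.5396, -0.2673, 0.1308]
orientation: [0.001, 0.655, 0.755, 0.0]
wrist_force: [0.3, 0.4, -0.6]
finger_gap: 0.0397
clock: 10.7
tcp_pos: [0.5364, -0.2669, 0.1213]
orientation: [-0.001, 0.655, 0.755, -0.0]
wrist_force: [0.0, 0.3, -1.0]
finger_gap: 0.0301
clock: 11.1
tcp_pos: [0.5345, -0.2674, 0.122]
orientation: [-0.002, 0.656, 0.755, -0.002]
wrist_force: [-7.2, -1.4, 2.2]
finger_gap: 0.0152
```

```bash
python3 -m pendant '[{"fingers":10,"delta_pos":[0,-4,0],"angular":[0,0,0]},{"fingers":10,"delta_pos":[0,-6,0],"angular":[0,0,0]},{"fingers":10,"delta_pos":[0,-8,0],"angular":[0,0,0]},{"fingers":10,"delta_pos":[0,-8,0],"angular":[0,0,0]},{"fingers":10,"delta_pos":[0,-8,0],"angular":[0,0,0]},{"fingers":10,"delta_pos":[0,-6,0],"angular":[0,0,0]},{"fingers":10,"delta_pos":[0,-4,0],"angular":[0,0,0]},{"fingers":10,"delta_pos":[0,0,0],"angular":[0,0,0]},{"fingers":10,"delta_pos":[0,0,0],"angular":[0,0,0]},{"fingers":10,"delta_pos":[0,0,0],"angular":[0,0,0]}]' 60
cat > see.py <<'E'
from m import *
import sys
P=env.camera_params("wrist"); b=env.read_camera("wrist"); a=env.read_camera("top"); PT=env.camera_params("top")
for n,im,p in(("wrist",b,P),("top",a,PT)):
  for col,lo,hi,z in(("green",(50,120,60),(80,255,255),.05),("orange",(8,150,100),(18,255,255),.055)):
    for c,st,m in comps(im,lo,hi,8):
        w=ray(n,*c,z,p); print(n,col,c,st,w[:2].round(4),"xbc",(w[0]*.99+w[1]*.14).round(4))
cv2.imwrite(f"pics/{sys.argv[1]}.png",np.vstack([b[:,:],cv2.resize(a[150:245,250:378],(512,210))[:,:]]))
E
python3 see.py w6
```

```text
clock: 12.1
tcp_pos: [0.4955, -0.2725, 0.122]
orientation: [0.001, 0.655, 0.755, 0.002]
wrist_force: [8.5, 3.8, -4.9]
finger_gap: 0.0151
wrist green [242.8 110.7] [239  88   8  47 314] [ 0.4823 -0.2054] xbc 0.4487
wrist green [256.4 110.3] [255  89   5  46 173] [ 0.4922 -0.2037] xbc 0.4588
wrist orange [250.  132.2] [248  89   6  93 426] [ 0.4897 -0.2197] xbc 0.454
```

View pics/w6.png

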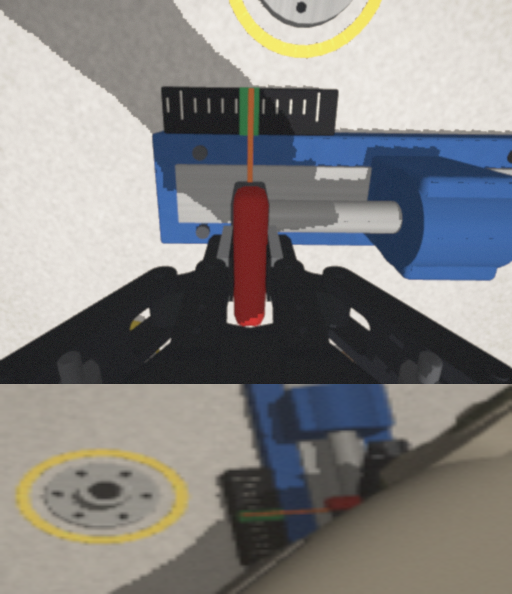

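The pointer (column 250) stands over the middle of the green band (239 to 260), about 0.5 mm off. The hub is still centred in the yellow ring. I'll hold still for a moment, confirm and hand in.

```bash
python3 -m pendant '[{"fingers":10,"delta_pos":[0,0,0],"angular":[0,0,0]},{"fingers":10,"delta_pos":[0,0,0],"angular":[0,0,0]},{"fingers":10,"delta_pos":[0,0,0],"angular":[0,0,0]},{"fingers":10,"delta_pos":[0,0,0],"angular":[0,0,0]},{"fingers":10,"delta_pos":[0,0,0],"angular":[0,0,0]},{"fingers":10,"delta_pos":[0,0,0],"angular":[0,0,0]}]'
python3 see.py w7 && python3 -c "
from workcell import env
print(env.get_state()['tcp_pos']); print(env.hand_in())"
```

```text
clock: 12.8
tcp_pos: [0.4955, -0.2725, 0.122]
orientation: [0.001, 0.655, 0.755, 0.002]
wrist_force: [7.2, 4.7, -5.0]
finger_gap: 0.0148
wrist green [242.7 110.9] [239  88   8  47 328] [ 0.4823 -0.2055] xbc 0.4487
wrist green [256.4 110.5] [255  89   4  46 169] [ 0.4923 -0.2038] xbc 0.4588
wrist orange [250.  132.1] [248  89   6  93 428] [ 0.4897 -0.2196] xbc 0.4541
[ 0.49554233 -0.27245748  0.12201443]
the job is handed in; nothing more can be done
None
```

The job is handed in at about 13 s on the robot's clock; no verdict was reported.

- **Hub:** I gripped the smallest hub by its boss and slid it along the bench to the yellow ring, where I let go. It sits about 1 mm from the ring's centre, with its whole flange inside. The last pictures viewed show it flat and untouched.
- **Quill:** My first pinch on the T-handle sat too high, so I opened and regripped lower before pulling. I pulled the quill back about 40 mm, and the gripper still holds it there.
- **Last checks:** The pointer stands within about 1 mm of the green band's middle. Over the last 0.7 s the tool did not move, with the fingers 15 mm apart and a wrist force of 7 to 9 N from the spring.
- **Not measured:** I did not measure the other tools and parts again at the end. No contact with them was noticed.

No check failed or disagreed.

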